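# Lift a specimen mount with sprung tweezers held at their gap mark

## Task

Take the sprung tweezers from their stand by the blue-ribbed finger pads, lower the open tips either side of the specimen mount with the orange top, and squeeze until both red pointers stand on the green marks (13 mm tip gap), so that the tips lie under the mount's disc without pinching its stem. Holding that gap steady, lift the mount upright out of its pocket to at least 5 cm clear above the block, and finish holding it there, hanging on the tips. Touch the mounts with nothing but the tweezers, and leave the other two mounts and everything else where they stand.

Things in the scene. Friction and masses are not known exactly. Their poses are not given: they have to be found in the camera images.
- tweezers: parallel-action steel tweezers lying level on the grey stand, 138 mm long, about 50 g; origin at the centre of the underside between the two jaws, 40 mm above the worktop at the start; x along the tweezers to the tips (which point away from the robot), y from jaw to jaw, z up. White scale strip over the rear end at x = -64 to -48 mm with two green marks; a red pointer on each jaw
- pad_centre (a point): midway between the blue-ribbed finger pads, at x = -8, z = 9 mm of the tweezers: where to squeeze and carry them, near the centre of mass. The pads' flat outside faces, facing +-y, run from x = -32 to 16 mm and z = 0 to 18 mm; width over them = tip gap + 12 mm (54 mm free, 25 mm at the mark)
- tip_centre (a point): midway between the two straight tip blades, at x = 62, z = 2.5 mm of the tweezers (blade mid-height; 70 mm ahead of pad_centre, 6.5 mm lower): where a mount's stem should come. Blades run from x = 28 to 76 mm, z = 0 to 5 mm, each 4 mm thick in y
- jaw_left (a joint): inward travel of the left jaw in m; the right one moves equally, both stay parallel. 0 free (tip gap 42 mm), 0.0145 with both pointers on the green marks (gap 13 mm; the marks are about 5 mm of gap wide), 0.0175 inner stop; tip gap = 42 mm - 2 x this. Springs push each jaw outward with 2.4 N free, 4.1 N at the mark
- stand: fixed grey stand that carries the tweezers on two cross bars 74 mm wide, 40 mm high, at x = -52 and 30 mm of its frame (lips to 45 mm); base plate 6 mm thick between x = -75 and 51 mm, open space between the bars for fingers; origin under its middle on the worktop, x along the tweezers
- block: fixed white pocket block, 56 (x) by 156 (y) by 32 mm high, with three round pockets 22 mm across and 6 mm deep in a row along its y, at y = -50, 0 and 50 mm; origin at the centre of its underside, its x points away from the robot (within 30 degrees). Each mount stands in a pocket with its foot, so that its disc's underside is 18 mm above the block's top
- mount_orange: round-waisted aluminium specimen mount whose top face is orange: foot 18 mm across and 6 mm high, stem 8 mm across and 18 mm high, disc 28 mm across and 5 mm thick on top; origin at the centre of the foot's underside, z up (disc underside at z = 24 mm, top at 29 mm); the one to lift, in any of the three pockets; 14 to 24 g
- mount_blue: round-waisted aluminium specimen mount whose top face is blue: foot 18 mm across and 6 mm high, stem 8 mm across and 18 mm high, disc 28 mm across and 5 mm thick on top; origin at the centre of the foot's underside, z up (disc underside at z = 24 mm, top at 29 mm), to be left alone; 14 to 24 g
- mount_green: round-waisted aluminium specimen mount whose top face is green: foot 18 mm across and 6 mm high, stem 8 mm across and 18 mm high, disc 28 mm across and 5 mm thick on top; origin at the centre of the foot's underside, z up (disc underside at z = 24 mm, top at 29 mm), to be left alone; 14 to 24 g
- tape_roll: roll of blue tape lying flat, 66 mm across, 18 mm high, origin at the centre of its underside; a bystander
- vial: glass vial with blue cap, 21 mm across, 50 mm high, origin at the centre of its underside; a bystander
- timer: white timer on its back, 62x62x18 mm, origin at the centre of its underside; a bystander
There are look-alikes about, which are no part of the job. Of the things that look like the stand, take the one that is farthest from the robot's base at the start.

How it is judged:
On the way, in this order (a step that is already met when the one before it is completed fails the run):
1. the tweezers are lifted off the stand in the fingers (height (world z) of tweezers above 0.05 m and contact force between tweezers and stand below 0.02 N and contact force between the fingers and tweezers above 0.5 N), for 0.2 s.
2. the tips are squeezed to the mark round the orange mount's stem while it still stands in its pocket (value of joint jaw_left between 0.01325 and 0.01575 m and horizontal distance between tip_centre and mount_orange below 0.013 m and z of tip_centre in the frame of mount_orange between 0.006 and 0.025 m and height (world z) of mount_orange below 0.031 m), for 0.2 s.
At the end, for the whole second after the job is handed in: Fingers hold the tweezers with tip gap steady at 13 +- 2.5 mm; the orange mount hangs still on the tips, upright within 17 degrees, foot over 46 mm above the block, touched by neither fingers nor block; tweezers clear of both supports; other mounts moved under 12 mm, bystanders under 30 mm (value of joint jaw_left between 0.01325 and 0.01575 m and velocity of joint jaw_left between -0.005 and 0.005 m/s and height (world z) of mount_orange above 0.078 m and angle between mount_orange's own z axis and vertical below 0.3 rad and linear speed of mount_orange below 0.03 m/s and contact force between tweezers and mount_orange above 0.05 N and horizontal distance between tip_centre and mount_orange below 0.018 m and contact force between each of the fingers, block and mount_orange below 0.02 N and contact force between the fingers and tweezers above 0.5 N and contact force between tweezers and block below 0.02 N and contact force between tweezers and stand below 0.02 N and distance of each of mount_blue, mount_green from where it was at the start of the episode below 0.012 m and distance of each of tape_roll, vial, timer from where it was at the start of the episode below 0.03 m); the arm keeps its last pose, push and grip.
It fails at once if the tips pinch the mount's stem (gap under 9 mm at the mount) (value of joint jaw_left above 0.0165 m and distance between tip_centre and mount_orange below 0.04 m).
It fails at once if the robot touches a mount itself (contact force between any of the fingers, the arm and mount_orange above 0.3 N or contact force between any of the fingers, the arm and mount_blue above 0.3 N or contact force between any of the fingers, the arm and mount_green above 0.3 N).
It fails at once if another mount is taken from its pocket or pushed over (distance of any of mount_blue, mount_green from where it was at the start of the episode above 0.012 m).
It fails at once if a bystander is moved (distance of any of tape_roll, vial, timer from where it was at the start of the episode above 0.03 m).
It also fails if it takes over 45 s, if anything falls off the work surface, if the arm or the gripper's body presses on something with over 40 N, if the wrist force passes 120 N, or if a joint passes its speed limit or range.

## Robot

A 7-joint arm with a two-finger parallel gripper is mounted at the origin on a cart in front of the work surface, level with it; the furniture and walls round the work are solid. World frame = base frame: x ahead of the robot, y to its left, z up, the work surface at z = 0. Lengths are in m, angles in rad, forces in N, time in s.
With the tool pointing down it reaches from about 0.4 to 0.85 m from the base axis. Payload 10.4 kg.
Tool frame: the origin (TCP) lies on the centre line of the jaws, within the pads' length; the fingertips stand 11 mm ahead of it and the grasp point (between the pads) lies 8 mm behind it (manip.finger_overhang is the distance from the TCP to the fingertips, in m); z points along the fingers, y is the line along which they close (so a half turn about z gives the same grasp; the last joint's range is limited). The gripper opens to 85 mm and grips with 20 to 120 N. Pads are 22 mm wide; open, the fingers measure 114 mm over their backs; the gripper's body (76 mm by 85 mm) begins 54 mm behind the grasp point. The pads swing forward as they close: fully open they stand 13 mm farther back than shut.
Start: joints at [-1.23, 0.332, -0.065, 1.46, 0.022, 1.35, -0.088], TCP at [0.222, 0.584, 0.242] pointing down, gripper open.
Joint ranges: [-2.6, 2.6], [-0.5, 2.12], [-1.47, 1.34], [0.16, 2.42], [-1.27, 4.41], [0.06, 2.06], [-2.6, 2.6]. Speed limits (rad/s): [2.22, 2.22, 2.79, 2.79, 3.14, 3.14, 3.14].

## Interface

Orientations are given as a unit quaternion [x, y, z, w].
In Python, from workcell import manip, imaging, workorder gives the robot as it stands.
- The arm moves only by the tool jog_arm, never from a script. Its argument "deltas" is a list of rows, each an object with "gripper": the opening, from 0 (shut) to 1 (fully open); "offset": the shift along the tool's x, y, z in m, a list of three; "rotation": the turn, a rotation vector about the tool's x, y, z in degrees, a list of three. In form: [{"gripper": gripper, "offset": [tx, ty, tz], "rotation": [ax, ay, az]}, ...]. A call has 1 to 20 rows; each row shifts and turns the commanded pose from where the row before left it, along the tool's axes as they then stand; what a row does not reach is not made up. A row lasts 1/10 s, in which the tool goes at most 50 mm and 8.59 degrees, less where a joint would pass 70% of its speed; a pose out of reach is approached as far as the arm can. A call with a gripper value outside its range is refused whole. The fingers move at their own pace and stop on an object; "newtons" is the grip in N (left out, the last holds). Time passes only in rows, so rows that do not move let the fingers close. It gives the time, the measured TCP pose, the force, the opening and the grip force at its end, in the units of the state.
- manip.get_obs(): the state, without advancing time (a new reading comes with each control period).
- imaging.camera(name): name is "scene" or "top" or "wrist"; returns the picture (480x640x3 uint8, blue, green, red); there is no depth.
- imaging.camera_model(name): a dict with "camera_matrix" (3x3 intrinsics, pixels), "world_to_cam" (4x4, takes a point from world to camera coordinates); the wrist camera has in their place "hand_eye" (4x4, takes a point from camera to tool coordinates, whose origin is the TCP and whose axes are the flange's). Camera axes: x right, y up, looking along -z (the intrinsics and any distortion apply to the point x, -y, -z); pixel columns grow to the right and rows downward; lengths in m; the calibration is good to about 2 mm. The wrist camera is an equidistant fisheye: a pixel r from the principal point sees the ray r / f radians off the axis. A picture is of the moment at which its call begins: read the wrist's pose just before it. camera_model takes no time and is no camera call.
- workorder.hand_in(): hands the job in; it is judged then, once.
The state is a dict: "clock": time; "joint_pos": joint angles; "joint_velocities": joint speeds; "tau": joint torques, N m; "position": TCP position; "ee_rot": TCP orientation; "ft_force": force on the tool from outside, world axes, zero at the start; "torque": the same for the moment, N m; "grip_width": opening from 0.0 (shut) to 1.0 (fully open); "grasp_force": force on a finger pad.
Only numpy, scipy, OpenCV 4.12 (cv2) and the standard library are available. Lean on these libraries where they do the work, as an engineer would, in place of code of your own. Each camera call takes 0.05 s, during which the arm holds its last target. There are 200 camera calls.

## Working session

There is one attempt and no reset: what is moved stays moved. The work goes in short steps, Python scripts to look and compute and a tool call to move; the robot and the scene stay as the last step left them, time stands still between calls to the robot, and variables do not carry over. Pictures are saved under pics/ and viewed, at most 10 in all, crops included, and the job is handed in when it is done.

Besides the shell and the picture viewer there is one more tool, called after "Emit:" as name(argument=value, ...), one argument or row to a line, values as JSON. jog_arm: Moves the arm, as the interface text tells. Its arguments: {"type":"object","properties":{"deltas":{"type":"array","items":{"type":"object","properties":{"gripper":{"type":"number"},"offset":{"type":"array","items":{"type":"number"}},"rotation":{"type":"array","items":{"type":"number"}}}}},"newtons":{"type":"number"}},"required":["deltas"]}

```bash
mkdir -p pics; python3 - <<'E'
from workcell import manip, imaging
import cv2
o=manip.get_obs(); print({k:o[k] for k in("clock","position","ee_rot","ft_force","grip_width","grasp_force")}, manip.finger_overhang)
for n in("top","scene"):
    cv2.imwrite(f"pics/{n}0.png",imaging.camera(n)); print(n,imaging.camera_model(n))
print(imaging.camera_model("wrist"))
E
```

```text
{'clock': 0.0, 'position': array([0.22225721, 0.58374475, 0.24149133]), 'ee_rot': array([ 1.80874820e-01,  9.83505850e-01, -7.30150241e-04, -9.86148534e-05]), 'ft_force': array([0.15396839, 0.11865789, 0.17143954]), 'grip_width': 1.0039700150799755, 'grasp_force': 0.0} 0.011
top {'camera_matrix': array([[516.38115951,   0.        , 315.13153597],
       [  0.        , 516.38115951, 237.70416578],
       [  0.        ,   0.        ,   1.        ]]), 'world_to_cam': array([[-5.15287602e-04, -9.99745678e-01, -2.25457939e-02,
         9.74221384e-02],
       [ 9.87036983e-01, -4.12690249e-03,  1.60439904e-01,
        -5.74702518e-01],
       [-1.60492145e-01, -2.21708597e-02,  9.86788085e-01,
        -1.36355551e+00],
       [ 0.00000000e+00,  0.00000000e+00,  0.00000000e+00,
         1.00000000e+00]])}
scene {'camera_matrix': array([[571.69333061,   0.        , 326.92248486],
       [  0.        , 571.69333061, 241.64653441],
       [  0.        ,   0.        ,   1.        ]]), 'world_to_cam': array([[ 0.78964883, -0.61328297,  0.01840433, -0.39859583],
       [ 0.33191337,  0.4522074 ,  0.82785384, -0.27959738],
       [-0.51603124, -0.64760517,  0.56064186, -0.91385776],
       [ 0.        ,  0.        ,  0.        ,  1.        ]])}
{'camera_matrix': array([[371.64829954,   0.        , 320.50201521],
       [  0.        , 371.64829954, 240.39618393],
       [  0.        ,   0.        ,   1.        ]]), 'hand_eye': array([[-3.34329173e-04,  9.66153774e-01,  2.57966612e-01,
         6.58008944e-02],
       [ 9.99999685e-01,  5.08759534e-04, -6.09423349e-04,
         4.36166907e-04],
       [-7.20039642e-04,  2.57966327e-01, -9.66153640e-01,
        -1.31724321e-01],
       [ 0.00000000e+00,  0.00000000e+00,  0.00000000e+00,
         1.00000000e+00]])}
```

View pics/top0.png

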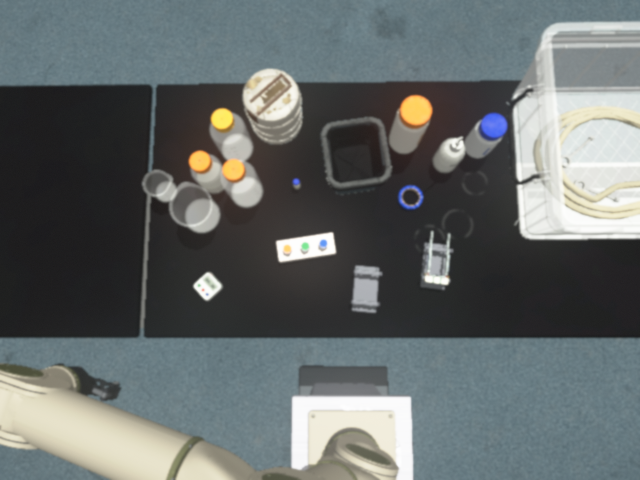

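View pics/scene0.png

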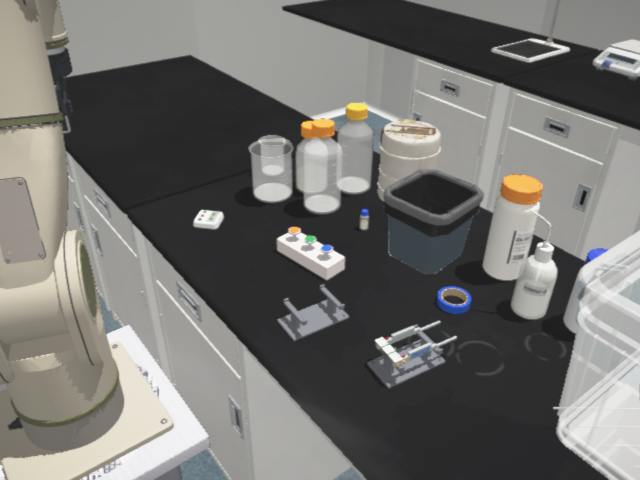

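The top view shows the loaded stand and tweezers near (436,262) and an empty decoy stand at (366,288). The block is near (306,247), with orange at (287,250), green at (305,247) and blue at (323,244). I'll measure these coarsely, then use the wrist camera.

```bash
cat > h.py <<'E'
from workcell import manip, imaging
import cv2, numpy as np
from scipy.spatial.transform import Rotation as R
def ray(n,uv,obs=None):
    m=imaging.camera_model(n);K=m["camera_matrix"]
    a=(np.asarray(uv,float)-K[:2,2])/K[0,0]
    if n=="wrist":
        r=np.linalg.norm(a); d=np.array([a[0]/r*np.sin(r),-a[1]/r*np.sin(r),-np.cos(r)]) if r>1e-9 else np.array([0,0,-1.])
        H=m["hand_eye"];Q=R.from_quat(obs["ee_rot"]).as_matrix()
        return obs["position"]+Q@H[:3,3], Q@H[:3,:3]@d
    W=m["world_to_cam"];d=np.array([a[0],-a[1],-1.])
    return -W[:3,:3].T@W[:3,3], W[:3,:3].T@d
def onz(n,uv,z,obs=None):
    c,d=ray(n,uv,obs); return c+d*(z-c[2])/d[2]
def proj(n,p,obs=None):
    m=imaging.camera_model(n);K=m["camera_matrix"];p=np.asarray(p,float)
    if n=="wrist":
        H=m["hand_eye"];Q=R.from_quat(obs["ee_rot"]).as_matrix()
        c=H[:3,:3].T@(Q.T@(p-obs["position"])-H[:3,3])
        s=np.hypot(c[0],c[1]);t=np.arctan2(s,-c[2]);return K[:2,2]+K[0,0]*t*np.array([c[0],-c[1]])/max(s,1e-9)
    c=m["world_to_cam"]@np.append(p,1);return K[:2,2]+K[0,0]*np.array([c[0],-c[1]])/-c[2]
def blobs(im,box,lo,hi,amin=5):
    x0,y0,x1,y1=box
    h=cv2.cvtColor(im[y0:y1,x0:x1],cv2.COLOR_BGR2HSV);m=cv2.inRange(h,lo,hi)
    n,_,st,c=cv2.connectedComponentsWithStats(m)
    return [(int(st[i,4]),(c[i]+[x0,y0]).round(2)) for i in range(1,n) if st[i,4]>=amin]
E
python3 - <<'E'
from h import *
im=cv2.imread("pics/top0.png")
for nm,lo,hi in(("o",(5,120,120),(20,255,255)),("g",(45,80,60),(85,255,255)),("b",(105,120,80),(130,255,255))):
    for a,c in blobs(im,(270,230,345,265),lo,hi): print(nm,a,c,onz("top",c,.055).round(4))
for uv in((436,262),(366,288)): print(onz("top",uv,.05).round(3))
a=cv2.resize(im[215:305,405:465],None,fx=6,fy=6,interpolation=3)
b=cv2.resize(im[225:270,268:343],None,fx=5,fy=5,interpolation=3)
c=np.zeros((540,740,3),np.uint8);c[:,:360]=a;c[:225,365:]=b;cv2.imwrite("pics/crop0.png",c)
E
```

```text
g 29 [304.72 245.59] [0.5522 0.1242 0.055 ]
b 23 [323.   242.83] [0.5595 0.0746 0.055 ]
[ 0.507 -0.229  0.05 ]
[ 0.437 -0.04   0.05 ]
```

View pics/crop0.png

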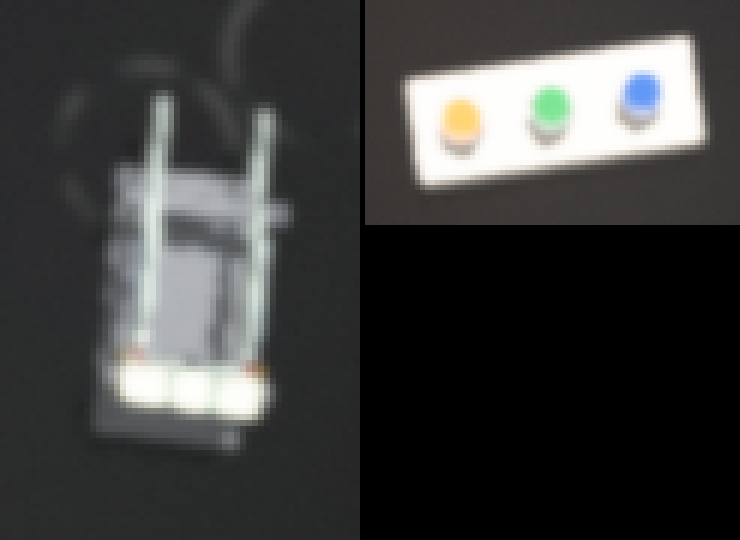

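The crop shows the tip ends at top pixels (432.2,231.2) and (449.2,233.7), and the strip centre at (436.7,280). The orange mount is the leftmost one, at (287.4,249).

```bash
python3 - <<'E'
from h import *
l=onz("top",(432.2,231.2),.045);r=onz("top",(449.2,233.7),.045);s=onz("top",(436.7,280),.06)
t=(l+r)/2; d=(t-s)[:2];yaw=np.arctan2(d[1],d[0]);print(l,r,s,np.linalg.norm(d),np.degrees(yaw), np.degrees(np.arctan2(*( (l-r)[:2]*[-1,1]))))
u=np.array([np.cos(yaw),np.sin(yaw)]);print("pad",t[:2]-84*u/1000, s[:2]+48*u/1000)
print(onz("top",(287.4,248.5),.055))
print(np.degrees(R.from_quat(manip.get_obs()["ee_rot"]).as_euler("ZYX")))
E
```

```text
[ 0.59198442 -0.22343435  0.045     ] [ 0.58486368 -0.26927479  0.045     ] [ 0.45763028 -0.22740301  0.06      ] 0.13215964846312367 -8.244578493955144 -8.829607192374121
pad [ 0.50529219 -0.23430906] [ 0.50513419 -0.23428616]
[0.54436258 0.17115398 0.055     ]
[ 1.59159783e+02  2.57459477e-03 -1.79926810e+02]
```

Emit:
jog_arm(
  deltas=[
    {"gripper": 1,"offset": [-0.027,-0.019,0],"rotation": [0,0,0]},
    {"gripper": 1,"offset": [-0.027,-0.019,0],"rotation": [0,0,0]},
    {"gripper": 1,"offset": [-0.027,-0.019,0],"rotation": [0,0,0]},
    {"gripper": 1,"offset": [-0.027,-0.019,0],"rotation": [0,0,0]},
    {"gripper": 1,"offset": [-0.027,-0.019,0],"rotation": [0,0,0]},
    {"gripper": 1,"offset": [-0.027,-0.019,0],"rotation": [0,0,0]},
    {"gripper": 1,"offset": [-0.027,-0.019,0],"rotation": [0,0,0]},
    {"gripper": 1,"offset": [-0.027,-0.019,0],"rotation": [0,0,0]},
    {"gripper": 1,"offset": [-0.027,-0.019,0],"rotation": [0,0,0]},
    {"gripper": 1,"offset": [-0.027,-0.019,0],"rotation": [0,0,0]},
    {"gripper": 1,"offset": [-0.027,-0.019,0],"rotation": [0,0,0]},
    {"gripper": 1,"offset": [-0.027,-0.019,0],"rotation": [0,0,0]},
    {"gripper": 1,"offset": [-0.027,-0.019,0],"rotation": [0,0,0]},
    {"gripper": 1,"offset": [-0.027,-0.019,0],"rotation": [0,0,0]},
  ],
  newtons=20,
)

```text
clock: 1.5
position: [0.4814, 0.1997, 0.2421]
ee_rot: [0.181, 0.984, -0.0, -0.0]
ft_force: [0.5, 0.8, 0.2]
grip_width: 1.001
grasp_force: 0.0
```

```bash
python3 - <<'E'
from h import *
o=manip.get_obs();cv2.imwrite("pics/w1.png",imaging.camera("wrist"))
print(o["clock"],o["position"],np.degrees(R.from_quat(o["ee_rot"]).as_euler("ZYX")),o["joint_pos"])
E
```

```text
1.5 [0.48139707 0.19973928 0.24208157] [ 1.59158560e+02 -1.97723101e-02 -1.79988055e+02] [-0.72055002  0.09767896  0.25724552  1.74711929 -0.02586722  1.30046235
  0.74948588]
```

View pics/w1.png

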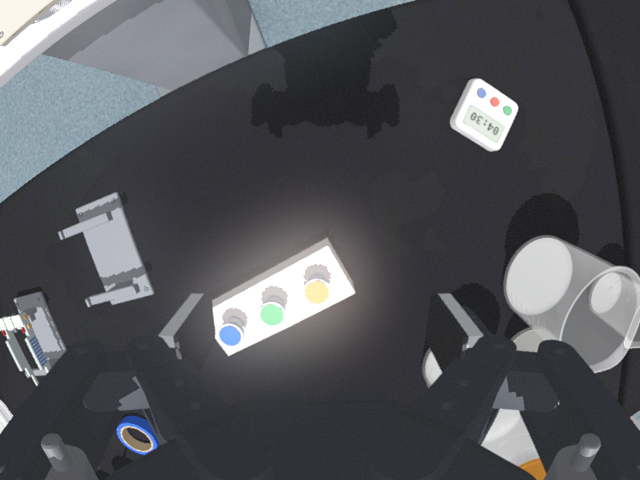

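The wrist view shows the block, with orange at about (317,291), green at (272,313) and blue at (230,335). The fingers are at the bottom of the frame.

```bash
python3 - <<'E'
from h import *
o=manip.get_obs();im=cv2.imread("pics/w1.png");P=[]
for nm,lo,hi in(("o",(8,90,120),(28,255,255)),("g",(45,80,60),(85,255,255)),("b",(105,120,80),(130,255,255))):
    a,c=max(blobs(im,(200,230,360,365),lo,hi),key=lambda t:t[0]); p=onz("wrist",c,.055,o);P.append(p);print(nm,a,c,p.round(4))
d=P[0]-P[2];print(np.linalg.norm(d),"block x yaw",np.degrees(np.arctan2(-d[0],d[1])),"centre",np.mean(P,0))
m,_=cv2.findContours(cv2.inRange(im[230:365,200:365],(150,150,150),(255,255,255)),0,2)[0],0
E
```

```text
Traceback (most recent call last):
ValueError: max() iterable argument is empty
```

Emit:
jog_arm(
  deltas=[
    {"gripper": 1,"offset": [-0.0127,-0.0284,0.002],"rotation": [0,0,0]},
    {"gripper": 1,"offset": [-0.0127,-0.0284,0.002],"rotation": [0,0,0]},
    {"gripper": 1,"offset": [-0.0127,-0.0284,0.002],"rotation": [0,0,0]},
    {"gripper": 1,"offset": [-0.0127,-0.0284,0.002],"rotation": [0,0,0]},
    {"gripper": 1,"offset": [-0.0127,-0.0284,0.002],"rotation": [0,0,0]},
    {"gripper": 1,"offset": [-0.0127,-0.0284,0.002],"rotation": [0,0,0]},
    {"gripper": 1,"offset": [-0.0127,-0.0284,0.002],"rotation": [0,0,0]},
    {"gripper": 1,"offset": [-0.0127,-0.0284,0.002],"rotation": [0,0,0]},
    {"gripper": 1,"offset": [-0.0127,-0.0284,0.002],"rotation": [0,0,0]},
    {"gripper": 1,"offset": [-0.0127,-0.0284,0.002],"rotation": [0,0,0]},
    {"gripper": 1,"offset": [-0.0127,-0.0284,0.002],"rotation": [0,0,0]},
    {"gripper": 1,"offset": [-0.0127,-0.0284,0.002],"rotation": [0,0,0]},
    {"gripper": 1,"offset": [-0.0127,-0.0284,0.002],"rotation": [0,0,0]},
    {"gripper": 1,"offset": [-0.0127,-0.0284,0.002],"rotation": [0,0,0]},
    {"gripper": 1,"offset": [0,0,0],"rotation": [0,0,-6.2]},
    {"gripper": 1,"offset": [0,0,0],"rotation": [0,0,-6.2]},
    {"gripper": 1,"offset": [0,0,0],"rotation": [0,0,0]},
  ],
)

```text
clock: 3.25
position: [0.5055, -0.2338, 0.2139]
ee_rot: [0.073, 0.997, 0.0, -0.0]
ft_force: [-1.3, 0.8, -0.6]
grip_width: 0.997
grasp_force: 0.0
```

```bash
python3 - <<'E'
from h import *
o=manip.get_obs();im=imaging.camera("wrist");cv2.imwrite("pics/w2f.png",im)
print(o["clock"],o["position"],np.degrees(R.from_quat(o["ee_rot"]).as_euler("ZYX")),proj("wrist",[.505,-.234,.05],o))
cv2.imwrite("pics/w2.png",cv2.resize(im[150:450,160:480],None,fx=2,fy=2,interpolation=2)[:600])
E
```

```text
3.25 [ 0.50549712 -0.23377245  0.21388765] [ 1.71634796e+02 -4.29598812e-02  1.79989220e+02] [319.16669882 224.23606119]
```

View pics/w2.png

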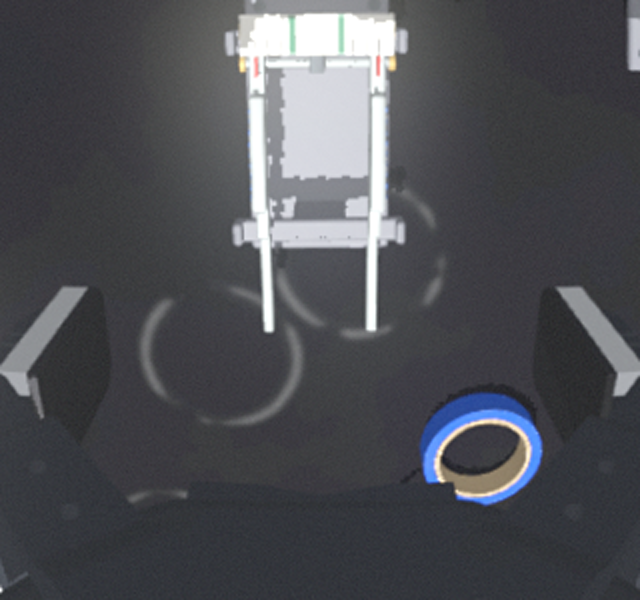

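The tip ends are at full-frame (294,316) and (345.5,315.5). The front ends of the thick jaws are at about (292,256) and (348,256), and the pointers at (288,184) and (349,184).

```bash
python3 - <<'E'
from h import *
o=manip.get_obs()
l=onz("wrist",(294,316),.045,o);r=onz("wrist",(345.5,315.5),.045,o);t=(l+r)/2
pl=onz("wrist",(289.5,184),.058,o);pr=onz("wrist",(349,184),.058,o);s=(pl+pr)/2
fl=onz("wrist",(291.5,256),.058,o);fr=onz("wrist",(347.5,256),.058,o);f=(fl+fr)/2
print(l,r,np.linalg.norm(l-r)); print(f,s)
d=(l-r);print("yaw tips",np.degrees(np.arctan2(-d[0],d[1])))
for q in(s,f):
    d=(t-q)[:2];print(np.degrees(np.arctan2(d[1],d[0])),np.linalg.norm(d))
u=np.array([np.cos(np.radians(8.4)),-np.sin(np.radians(8.4))])
print("pad from tips",t[:2]-.084*u,"from front",f[:2]-.024*u)
im=cv2.imread("pics/w1.png")
o1=dict(position=np.array([0.48139707,0.19973928,0.24208157]),ee_rot=R.from_euler("ZYX",[159.15856,-.01977,-179.988],degrees=True).as_quat())
h=cv2.cvtColor(im,cv2.COLOR_BGR2HSV)
P=[]
for c0 in((317,291),(272,313),(230,335)):
    v=h[c0[1],c0[0]].astype(int);mask=(cv2.inRange(h,tuple(map(int,v-[8,50,60])),tuple(map(int,np.minimum(v+[8,50,60],255)))))
    n,lab,st,c=cv2.connectedComponentsWithStats(mask);i=lab[c0[1],c0[0]];p=onz("wrist",c[i],.055,o1);P.append(p);print(v,st[i],c[i],p)
d=P[0]-P[2];print(np.linalg.norm(d),"block yaw",np.degrees(np.arctan2(-d[0],d[1])))
E
```

```text
[ 0.58617866 -0.26909053  0.045     ] [ 0.5926109  -0.22318526  0.045     ] 0.046353721467688576
[ 0.52951776 -0.23724051  0.058     ] [ 0.47164826 -0.22866157  0.058     ]
yaw tips 172.0236610772608
-8.442393846200277 0.11903639659471424
-8.451985835497663 0.06053446400004367
pad from tips [ 0.5062959  -0.23386692] from front [ 0.50577522 -0.23373451]
[ 25  73 255] [305 282  24  22 422] [316.36018957 292.32701422] [0.54507156 0.17214897 0.055     ]
[ 68  69 250] [260 304  23  22 394] [271.26903553 314.61675127] [0.55172531 0.12329735 0.055     ]
[108 120 255] [219 326  22  20 321] [229.7165109  335.36760125] [0.55917388 0.07396343 0.055     ]
0.0991931209414809 block yaw 8.173453014598831
```

Emit:
jog_arm(
  deltas=[
    {"gripper": 1,"offset": [-0.0005,0,0.02],"rotation": [0,0,0]},
    {"gripper": 1,"offset": [0,0,0.025],"rotation": [0,0,0]},
    {"gripper": 1,"offset": [0,0,0.025],"rotation": [0,0,0]},
    {"gripper": 1,"offset": [0,0,0.025],"rotation": [0,0,0]},
    {"gripper": 1,"offset": [0,0,0.025],"rotation": [0,0,0]},
    {"gripper": 1,"offset": [0,0,0.02],"rotation": [0,0,0]},
    {"gripper": 1,"offset": [0,0,0.015],"rotation": [0,0,0]},
    {"gripper": 1,"offset": [0,0,0.013],"rotation": [0,0,0]},
    {"gripper": 1,"offset": [0,0,0.01],"rotation": [0,0,0]},
    {"gripper": 1,"offset": [0,0,0],"rotation": [0,0,0]},
    {"gripper": 0.7,"offset": [0,0,0],"rotation": [0,0,0]},
    {"gripper": 0.7,"offset": [0,0,0],"rotation": [0,0,0]},
    {"gripper": 0.6,"offset": [0,0,0],"rotation": [0,0,0]},
    {"gripper": 0.6,"offset": [0,0,0],"rotation": [0,0,0]},
    {"gripper": 0.58,"offset": [0,0,0],"rotation": [0,0,0]},
    {"gripper": 0.58,"offset": [0,0,0],"rotation": [0,0,0]},
    {"gripper": 0.58,"offset": [0,0,0],"rotation": [0,0,0]},
  ],
  newtons=20,
)

```text
clock: 5.0
position: [0.5068, -0.2342, 0.0371]
ee_rot: [0.074, 0.997, -0.0, 0.001]
ft_force: [-0.2, 0.1, 6.7]
grip_width: 0.581
grasp_force: 4.2
```

```bash
python3 - <<'E'
from h import *
o=manip.get_obs();im=imaging.camera("wrist");cv2.imwrite("pics/w3f.png",im)
print(o["clock"],o["position"],o["ft_force"],o["grip_width"],o["grasp_force"])
cv2.imwrite("pics/w3.png",im[80:480])
E
```

```text
5.0 [ 0.5067804  -0.23419599  0.03708768] [-0.21740394  0.09727276  6.74598611] 0.5806301557421633 4.241596162319183
```

View pics/w3.png

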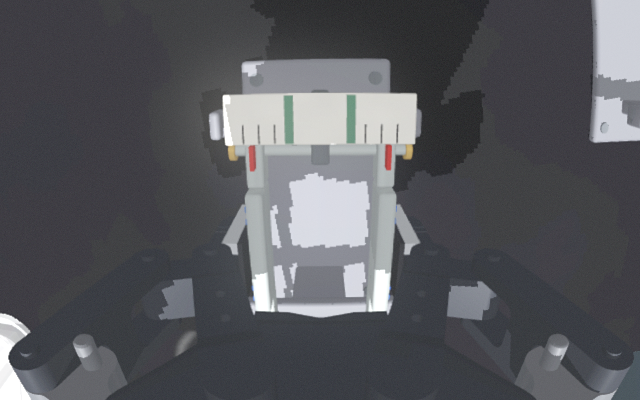

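The fingers hold both ribbed pads. The red pointers are at columns 252 and 388, outside the green marks at 289 and 351. Lifting now.

Emit:
jog_arm(
  deltas=[
    {"gripper": 0.57,"offset": [0,0,-0.004],"rotation": [0,0,0]},
    {"gripper": 0.57,"offset": [0,0,-0.008],"rotation": [0,0,0]},
    {"gripper": 0.57,"offset": [0,0,-0.012],"rotation": [0,0,0]},
    {"gripper": 0.57,"offset": [0,0,-0.016],"rotation": [0,0,0]},
    {"gripper": 0.57,"offset": [0,0,-0.016],"rotation": [0,0,0]},
    {"gripper": 0.57,"offset": [0,0,-0.016],"rotation": [0,0,0]},
    {"gripper": 0.57,"offset": [0,0,-0.016],"rotation": [0,0,0]},
    {"gripper": 0.57,"offset": [0,0,-0.012],"rotation": [0,0,0]},
    {"gripper": 0.57,"offset": [0,0,-0.006],"rotation": [0,0,0]},
    {"gripper": 0.57,"offset": [0,0,0],"rotation": [0,0,0]},
  ],
)

```text
clock: 6.05
position: [0.5065, -0.234, 0.1431]
ee_rot: [0.074, 0.997, 0.0, 0.001]
ft_force: [0.2, -0.5, -0.2]
grip_width: 0.567
grasp_force: 2.7
```

```bash
python3 - <<'E'
from h import *
o=manip.get_obs();im=imaging.camera("wrist");cv2.imwrite("pics/w4f.png",im);s=imaging.camera("scene");cv2.imwrite("pics/s4f.png",s)
print(o["clock"],o["position"],o["ft_force"],o["grip_width"],o["grasp_force"])
p=proj("scene",o["position"]).astype(int);print(p)
c=cv2.resize(s[max(p[1]-60,0):p[1]+90,max(p[0]-75,0):p[0]+75],None,fx=4,fy=4,interpolation=2)[:600]
d=np.zeros((600,800,3),np.uint8);d[:c.shape[0],:c.shape[1]]=c[:,:600];d[:240,480:]=cv2.resize(im[80:320,160:480],None,fx=1,fy=1)
cv2.imwrite("pics/c4.png",d)
E
```

```text
6.05 [ 0.5065473  -0.23397505  0.14311252] [ 0.19884066 -0.4781026  -0.21614575] 0.5667823587729366 2.717030458152294
[416 301]
```

View pics/c4.png

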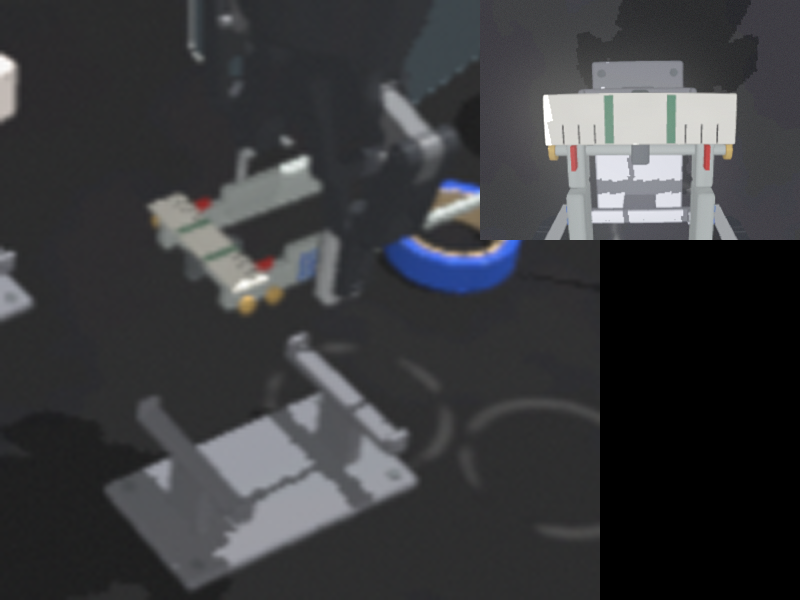

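The tweezers are off the stand, level in the fingers and still open. Before going to the mount I'll squeeze in the air, to calibrate opening against the marks and the vertical swing.

Emit:
jog_arm(
  deltas=[
    {"gripper": 0.5,"offset": [0,0,0],"rotation": [0,0,0]},
    {"gripper": 0.43,"offset": [0,0,0],"rotation": [0,0,0]},
    {"gripper": 0.36,"offset": [0,0,0],"rotation": [0,0,0]},
    {"gripper": 0.3,"offset": [0,0,0],"rotation": [0,0,0]},
    {"gripper": 0.295,"offset": [0,0,0],"rotation": [0,0,0]},
    {"gripper": 0.295,"offset": [0,0,0],"rotation": [0,0,0]},
  ],
)

```text
clock: 6.75
position: [0.5062, -0.2339, 0.1422]
ee_rot: [0.074, 0.997, 0.0, 0.0]
ft_force: [-0.3, -0.2, -0.0]
grip_width: 0.293
grasp_force: 4.1
```

```bash
python3 - <<'E'
from h import *
o=manip.get_obs();im=imaging.camera("wrist");cv2.imwrite("pics/w5f.png",im)
print(o["clock"],o["position"],o["ft_force"],o["grip_width"],o["grasp_force"])
a=cv2.imread("pics/w4f.png")
cv2.imwrite("pics/c5.png",np.vstack([cv2.resize(x[150:300,190:450],None,fx=2,fy=2,interpolation=2) for x in(a,im)]))
for x in(a,im):
    print("green",blobs(x,(190,150,450,300),(50,60,40),(90,255,200),40)); print("red",blobs(x,(190,150,450,300),(0,130,80),(8,255,255),20))
    w=cv2.inRange(x,(150,160,160),(255,255,255))
    col=np.where(w[182:215,200:440].mean(0)>100)[0]+200;row=np.where(w[130:260,300:340].mean(1)>150)[0]+130;print("strip",col.min(),col.max(),row.min(),row.max())
E
```

```text
6.75 [ 0.50617541 -0.2339014   0.14224699] [-0.25981    -0.23915925 -0.01248194] 0.2932186456034867 4.120431840419769
green [(158, array([288.2 , 188.67])), (314, array([350.9 , 198.29]))]
red [(116, array([386.49, 236.76])), (63, array([252.78, 238.86]))]
strip 223 415 173 259
green [(315, array([349.96, 197.15])), (223, array([289.05, 194.57]))]
red [(76, array([349.64, 235.99])), (28, array([290.32, 239.82]))]
strip 225 413 172 259
```

View pics/c5.png

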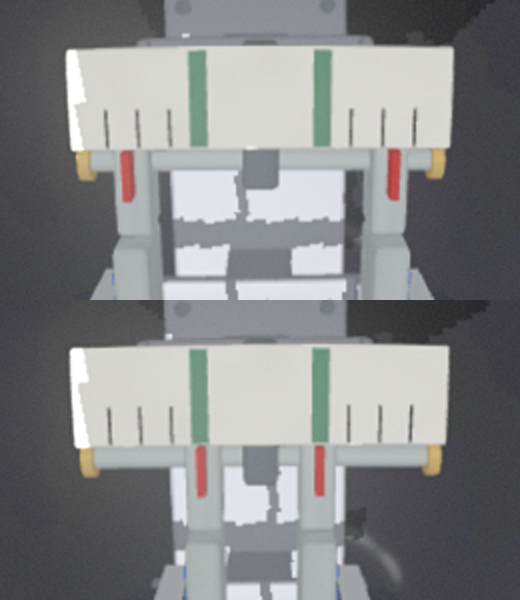

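The pointers stand on the green marks at opening 0.293, and the squeeze lowers the tweezers by about 2.5 mm. Carrying them closed, for a firmer hold, to behind the orange mount.

Emit:
jog_arm(
  deltas=[
    {"gripper": 0.293,"offset": [0,0,0],"rotation": [0,0,-4.15]},
    {"gripper": 0.293,"offset": [0,0,0],"rotation": [0,0,-4.15]},
    {"gripper": 0.293,"offset": [0,0,0],"rotation": [0,0,-4.15]},
    {"gripper": 0.293,"offset": [0,0,0],"rotation": [0,0,-4.15]},
    {"gripper": 0.293,"offset": [-0.001,0.01,0],"rotation": [0,0,0]},
    {"gripper": 0.293,"offset": [-0.002,0.02,0],"rotation": [0,0,0]},
    {"gripper": 0.293,"offset": [-0.002,0.03,0],"rotation": [0,0,0]},
    {"gripper": 0.293,"offset": [-0.002,0.03,0],"rotation": [0,0,0]},
    {"gripper": 0.293,"offset": [-0.002,0.03,0],"rotation": [0,0,0]},
    {"gripper": 0.293,"offset": [-0.002,0.03,0],"rotation": [0,0,0]},
    {"gripper": 0.293,"offset": [-0.002,0.03,0],"rotation": [0,0,0]},
    {"gripper": 0.293,"offset": [-0.002,0.03,0],"rotation": [0,0,0]},
    {"gripper": 0.293,"offset": [-0.002,0.03,0],"rotation": [0,0,0]},
    {"gripper": 0.293,"offset": [-0.002,0.03,0],"rotation": [0,0,0]},
    {"gripper": 0.293,"offset": [-0.002,0.03,0],"rotation": [0,0,0]},
    {"gripper": 0.293,"offset": [-0.002,0.03,0],"rotation": [0,0,0]},
    {"gripper": 0.293,"offset": [-0.002,0.03,0],"rotation": [0,0,0]},
    {"gripper": 0.293,"offset": [-0.002,0.024,0],"rotation": [0,0,0]},
    {"gripper": 0.293,"offset": [0,0.012,0],"rotation": [0,0,0]},
    {"gripper": 0.293,"offset": [0,0,0],"rotation": [0,0,0]},
  ],
)

```text
clock: 8.8
position: [0.4761, 0.1636, 0.1422]
ee_rot: [-0.072, 0.997, 0.0, -0.0]
ft_force: [0.6, 0.2, -1.3]
grip_width: 0.293
grasp_force: 4.1
```

Emit:
jog_arm(
  deltas=[
    {"gripper": 0.4,"offset": [0,0,0],"rotation": [0,0,0]},
    {"gripper": 0.5,"offset": [0,0,0],"rotation": [0,0,0]},
    {"gripper": 0.58,"offset": [0,0,0],"rotation": [0,0,0]},
    {"gripper": 0.58,"offset": [0,0,0],"rotation": [0,0,0]},
    {"gripper": 0.58,"offset": [0,0,0],"rotation": [0,0,0]},
  ],
)

```text
clock: 9.3
position: [0.4768, 0.1615, 0.1423]
ee_rot: [-0.071, 0.997, 0.0, 0.0]
ft_force: [-0.4, -1.0, -1.1]
grip_width: 0.581
grasp_force: 2.7
```

```bash
python3 - <<'E'
from h import *
o=manip.get_obs();im=imaging.camera("wrist");cv2.imwrite("pics/w6f.png",im);s=imaging.camera("scene");cv2.imwrite("pics/s6f.png",s)
print(o["clock"],o["position"],np.degrees(R.from_quat(o["ee_rot"]).as_euler("ZYX")),o["ft_force"],o["grip_width"],o["grasp_force"])
Q=R.from_quat(o["ee_rot"]).as_matrix()
T=np.array([.5447,.1718,.055])-.070*np.array([np.cos(np.radians(8.2)),np.sin(np.radians(8.2)),0]);print(T,Q.T@(T-o["position"]))
t=cv2.imread("pics/w6f.png")
top=imaging.camera("top");cv2.imwrite("pics/t6f.png",top)
d=np.zeros((600,800,3),np.uint8);d[:400,:400]=cv2.resize(s[190:290,260:360],None,fx=4,fy=4,interpolation=2);d[:400,400:]=cv2.resize(top[205:285,260:340],(400,400),interpolation=2);d[400:560,:320]=im[120:280,160:480];cv2.imwrite("pics/c6.png",d)
E
```

```text
9.3 [0.47682754 0.16149367 0.1423254 ] [-1.71893839e+02  2.74442551e-03  1.79996347e+02] [-0.41431844 -0.95574572 -1.07894922] 0.581353265127151 2.666143588721752
[0.47541566 0.16181597 0.055     ] [0.00135651 0.0005126  0.08732537]
```

View pics/c6.png

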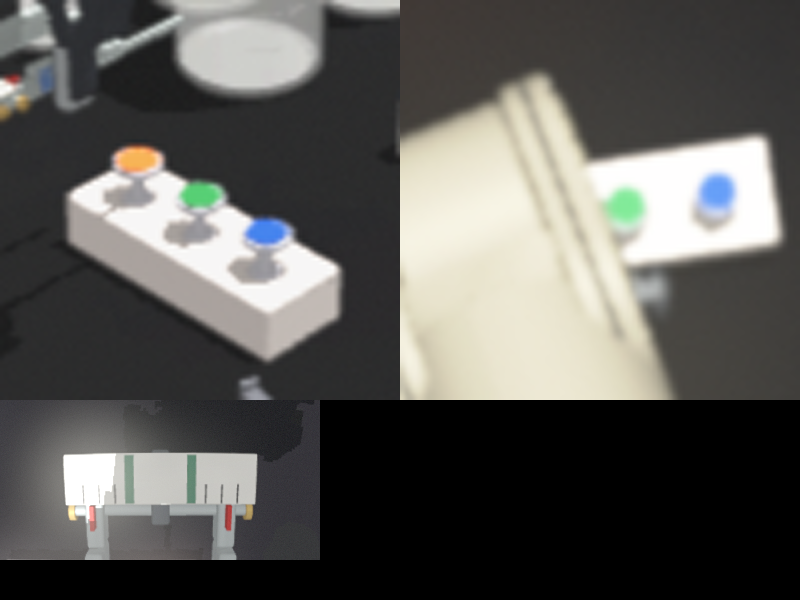

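The tweezers are level behind and above the orange mount, aligned with the block. Descending in two stages.

Emit:
jog_arm(
  deltas=[
    {"gripper": 0.59,"offset": [0.0005,0.0005,0.008],"rotation": [0,0,0]},
    {"gripper": 0.59,"offset": [0.0005,0,0.012],"rotation": [0,0,0]},
    {"gripper": 0.59,"offset": [0,0,0.015],"rotation": [0,0,0]},
    {"gripper": 0.59,"offset": [0,0,0.015],"rotation": [0,0,0]},
    {"gripper": 0.59,"offset": [0,0,0.014],"rotation": [0,0,0]},
    {"gripper": 0.59,"offset": [0,0,0.01],"rotation": [0,0,0]},
    {"gripper": 0.59,"offset": [0,0,0.005],"rotation": [0,0,0]},
    {"gripper": 0.59,"offset": [0,0,0],"rotation": [0,0,0]},
    {"gripper": 0.59,"offset": [0,0,0],"rotation": [0,0,0]},
    {"gripper": 0.59,"offset": [0,0,0],"rotation": [0,0,0]},
  ],
)

```text
clock: 10.45
position: [0.4761, 0.1625, 0.0639]
ee_rot: [-0.071, 0.997, 0.0, 0.0]
ft_force: [0.1, 0.1, 0.5]
grip_width: 0.585
grasp_force: 2.6
```

```bash
python3 - <<'E'
from h import *
o=manip.get_obs();s=imaging.camera("scene");w=imaging.camera("wrist");cv2.imwrite("pics/s7f.png",s);cv2.imwrite("pics/w7f.png",w)
print(o["clock"],o["position"],np.degrees(R.from_quat(o["ee_rot"]).as_euler("ZYX")),o["ft_force"],o["grip_width"],o["grasp_force"])
Q=R.from_quat(o["ee_rot"]).as_matrix()
T=np.array([.5447,.1718,.055])-.070*np.array([np.cos(np.radians(8.2)),np.sin(np.radians(8.2)),0]);print(Q.T@(T-o["position"]))
# annotate predicted blade top edges and the disc
yaw=np.radians(8.1);ux=np.array([np.cos(yaw),np.sin(yaw),0]);uy=np.array([-np.sin(yaw),np.cos(yaw),0])
pc=o["position"]+[0,0,.003];pc=pc-.0005*ux
v=s.copy();S=6;x0,y0=255,170
c=cv2.resize(v[y0:y0+100,x0:x0+110],None,fx=S,fy=S,interpolation=2)
for sg in(-1,1):
    for xx in(.04,.060,.084):
        for h in (0,.005):
            q=proj("scene",pc+ux*xx+uy*sg*.0213+[0,0,h]);cv2.circle(c,tuple(int(t) for t in (q-[x0,y0]+.5)*S),2,(255,0,255),-1)
for a in np.linspace(0,2*np.pi,24):
    q=proj("scene",np.array([.5447,.1718,.055])+.014*np.array([np.cos(a),np.sin(a),0]));cv2.circle(c,tuple(int(t) for t in (q-[x0,y0]+.5)*S),1,(255,255,0),-1)
cv2.imwrite("pics/c7.png",c)
E
```

```text
10.45 [0.47605257 0.16246344 0.0638635 ] [-1.71843225e+02  5.68403472e-02  1.79975122e+02] [0.06588664 0.0862169  0.52226326] 0.5846137134117938 2.6148875802755356
[ 0.00073112 -0.0005544   0.00886254]
```

View pics/c7.png

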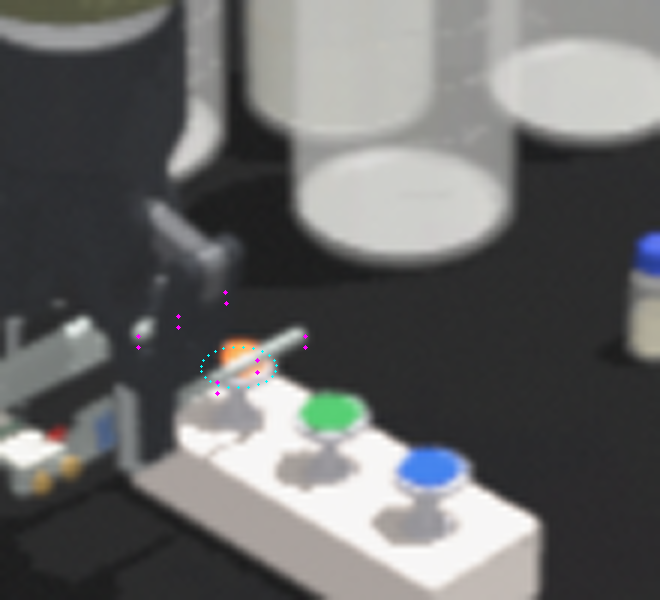

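The right blade tip is seen at (305,330) in the crop, and both blade and disc sit about 1 px above my projections. That is a shared calibration offset, so the tips straddle the disc correctly. Lowering.

Emit:
jog_arm(
  deltas=[
    {"gripper": 0.59,"offset": [0.0005,-0.0005,0.004],"rotation": [0,0,0]},
    {"gripper": 0.59,"offset": [0,0,0.004],"rotation": [0,0,0]},
    {"gripper": 0.59,"offset": [0,0,0.004],"rotation": [0,0,0]},
    {"gripper": 0.59,"offset": [0,0,0.004],"rotation": [0,0,0]},
    {"gripper": 0.59,"offset": [0,0,0.004],"rotation": [0,0,0]},
    {"gripper": 0.59,"offset": [0,0,0.004],"rotation": [0,0,0]},
    {"gripper": 0.59,"offset": [0,0,0.002],"rotation": [0,0,0]},
    {"gripper": 0.59,"offset": [0,0,0],"rotation": [0,0,0]},
    {"gripper": 0.59,"offset": [0,0,0],"rotation": [0,0,0]},
  ],
)

```text
clock: 11.45
position: [0.4753, 0.1618, 0.0374]
ee_rot: [-0.071, 0.997, 0.0, 0.0]
ft_force: [-0.2, -1.0, -0.6]
grip_width: 0.595
grasp_force: 2.6
```

```bash
python3 - <<'E'
from h import *
o=manip.get_obs();s=imaging.camera("scene");w=imaging.camera("wrist");cv2.imwrite("pics/s8f.png",s);cv2.imwrite("pics/w8f.png",w)
print(o["clock"],o["position"],o["ft_force"],o["grip_width"],o["grasp_force"])
for n in("w6f","w7f","w8f"):
    x=cv2.imread(f"pics/{n}.png");print("red",blobs(x,(190,150,450,300),(0,130,80),(8,255,255),20),"green",blobs(x,(190,150,450,300),(50,60,40),(90,255,200),40))
for n in("s7f","s8f"):
    x=cv2.imread(f"pics/{n}.png")
    print(blobs(x,(280,210,345,265),(5,100,100),(22,255,255)),blobs(x,(280,210,345,265),(45,80,60),(85,255,255)),blobs(x,(300,210,345,265),(105,120,80),(130,255,255)))
E
```

```text
11.45 [0.4753122  0.16176925 0.03736347] [-0.21023289 -0.98606165 -0.64772077] 0.5947453010779481 2.614881880581379
red [(130, array([388.19, 236.57]))] green [(333, array([351.05, 198.62]))]
red [(134, array([389.43, 236.69]))] green [(329, array([351.04, 198.65]))]
red [(132, array([389.42, 236.73]))] green [(319, array([351.01, 198.42]))]
[(19, array([293.84, 227.53]))] [(48, array([309.6 , 238.29]))] [(47, array([326.15, 247.4 ]))]
[(31, array([295.52, 229.13]))] [(48, array([309.6 , 238.29]))] [(47, array([326.15, 247.4 ]))]
```

No contact, and the tweezers haven't slipped in the fingers. Squeezing to the mark.

Emit:
jog_arm(
  deltas=[
    {"gripper": 0.52,"offset": [0,0,0],"rotation": [0,0,0]},
    {"gripper": 0.45,"offset": [0,0,0],"rotation": [0,0,0]},
    {"gripper": 0.38,"offset": [0,0,0],"rotation": [0,0,0]},
    {"gripper": 0.32,"offset": [0,0,0],"rotation": [0,0,0]},
    {"gripper": 0.293,"offset": [0,0,0],"rotation": [0,0,0]},
    {"gripper": 0.293,"offset": [0,0,0],"rotation": [0,0,0]},
    {"gripper": 0.293,"offset": [0,0,0],"rotation": [0,0,0]},
    {"gripper": 0.293,"offset": [0,0,0],"rotation": [0,0,0]},
    {"gripper": 0.293,"offset": [0,0,0],"rotation": [0,0,0]},
    {"gripper": 0.293,"offset": [0,0,0],"rotation": [0,0,0]},
  ],
)

```text
clock: 12.55
position: [0.4753, 0.1617, 0.0373]
ee_rot: [-0.071, 0.997, 0.0, 0.0]
ft_force: [0.6, 0.2, -0.6]
grip_width: 0.292
grasp_force: 4.1
```

```bash
python3 - <<'E'
from h import *
o=manip.get_obs();s=imaging.camera("scene");w=imaging.camera("wrist");cv2.imwrite("pics/s9f.png",s);cv2.imwrite("pics/w9f.png",w)
print(o["clock"],o["position"],o["ft_force"],o["grip_width"],o["grasp_force"])
for n in("w5f","w9f"):
    x=cv2.imread(f"pics/{n}.png");print("red",blobs(x,(190,150,450,300),(0,130,80),(8,255,255),20),"green",blobs(x,(190,150,450,300),(50,60,40),(90,255,200),40))
for n in("s8f","s9f"):
    x=cv2.imread(f"pics/{n}.png");print(blobs(x,(280,210,345,265),(5,100,100),(22,255,255)))
E
```

```text
12.55 [0.47525094 0.16173767 0.03729846] [ 0.63770999  0.16146527 -0.58001019] 0.2919537706634017 4.128146767616272
red [(76, array([349.64, 235.99])), (28, array([290.32, 239.82]))] green [(315, array([349.96, 197.15])), (223, array([289.05, 194.57]))]
red [(83, array([349.7 , 235.94]))] green [(284, array([350.35, 196.7 ]))]
[(31, array([295.52, 229.13]))]
[(36, array([295.08, 229.25]))]
```

The gap is on the mark, at pure spring force (4.1 N), so there is no pinch. Lifting slowly.

Emit:
jog_arm(
  deltas=[
    {"gripper": 0.293,"offset": [0,0,-0.002],"rotation": [0,0,0]},
    {"gripper": 0.293,"offset": [0,0,-0.002],"rotation": [0,0,0]},
    {"gripper": 0.293,"offset": [0,0,-0.002],"rotation": [0,0,0]},
    {"gripper": 0.293,"offset": [0,0,-0.002],"rotation": [0,0,0]},
    {"gripper": 0.293,"offset": [0,0,-0.002],"rotation": [0,0,0]},
    {"gripper": 0.293,"offset": [0,0,-0.002],"rotation": [0,0,0]},
    {"gripper": 0.293,"offset": [0,0,-0.003],"rotation": [0,0,0]},
    {"gripper": 0.293,"offset": [0,0,-0.004],"rotation": [0,0,0]},
    {"gripper": 0.293,"offset": [0,0,-0.005],"rotation": [0,0,0]},
    {"gripper": 0.293,"offset": [0,0,-0.006],"rotation": [0,0,0]},
    {"gripper": 0.293,"offset": [0,0,-0.007],"rotation": [0,0,0]},
    {"gripper": 0.293,"offset": [0,0,-0.008],"rotation": [0,0,0]},
    {"gripper": 0.293,"offset": [0,0,-0.009],"rotation": [0,0,0]},
    {"gripper": 0.293,"offset": [0,0,-0.01],"rotation": [0,0,0]},
    {"gripper": 0.293,"offset": [0,0,-0.01],"rotation": [0,0,0]},
    {"gripper": 0.293,"offset": [0,0,-0.008],"rotation": [0,0,0]},
    {"gripper": 0.293,"offset": [0,0,-0.006],"rotation": [0,0,0]},
    {"gripper": 0.293,"offset": [0,0,-0.004],"rotation": [0,0,0]},
    {"gripper": 0.293,"offset": [0,0,-0.002],"rotation": [0,0,0]},
    {"gripper": 0.293,"offset": [0,0,0],"rotation": [0,0,0]},
  ],
)

```text
clock: 14.65
position: [0.4752, 0.1618, 0.1314]
ee_rot: [-0.071, 0.997, 0.0, 0.0]
ft_force: [0.5, -0.5, -1.0]
grip_width: 0.297
grasp_force: 4.1
```

Emit:
jog_arm(
  deltas=[
    {"gripper": 0.293,"offset": [0,0,0],"rotation": [0,0,0]},
    {"gripper": 0.293,"offset": [0,0,0],"rotation": [0,0,0]},
    {"gripper": 0.293,"offset": [0,0,0],"rotation": [0,0,0]},
    {"gripper": 0.293,"offset": [0,0,0],"rotation": [0,0,0]},
    {"gripper": 0.293,"offset": [0,0,0],"rotation": [0,0,0]},
  ],
)

```text
clock: 15.15
position: [0.4752, 0.1617, 0.1312]
ee_rot: [-0.071, 0.997, 0.0, -0.0]
ft_force: [-0.1, 0.1, -1.1]
grip_width: 0.294
grasp_force: 4.1
```

```bash
python3 - <<'E'
from h import *
o=manip.get_obs();s=imaging.camera("scene");w=imaging.camera("wrist");cv2.imwrite("pics/s10f.png",s);cv2.imwrite("pics/w10f.png",w)
print(o["clock"],o["position"],o["ft_force"],o["grip_width"],o["grasp_force"])
for n in("w9f","w10f"):
    x=cv2.imread(f"pics/{n}.png");print("red",blobs(x,(190,150,450,300),(0,130,80),(8,255,255),20),"green",blobs(x,(190,150,450,300),(50,60,40),(90,255,200),40))
print(blobs(s,(260,150,345,265),(5,100,100),(22,255,255)),blobs(s,(280,210,345,265),(45,80,60),(85,255,255)),blobs(s,(300,210,345,265),(105,120,80),(130,255,255)))
z0=.055
for h in (.0,.07,.08,.085): print(h,proj("scene",[.5447,.1718,z0+h]))
# aluminium pixels below the disc (stem, foot) at expected place, old orange pocket
for h in(.018,.029): print(s[tuple(proj("scene",[.5447,.1718,.055+.085-h]).round().astype(int)[::-1])])
E
```

```text
15.15 [0.47521693 0.16174923 0.13124171] [-0.07545661  0.11813896 -1.08444415] 0.2937617354946183 4.114024043083191
red [(83, array([349.7 , 235.94]))] green [(284, array([350.35, 196.7 ]))]
red [(88, array([349.6 , 235.55]))] green [(314, array([350.16, 197.14]))]
[(51, array([293.45, 195.35])), (9, array([265.11, 221.33])), (5, array([260.4, 223.8]))] [(48, array([309.6 , 238.29]))] [(47, array([326.15, 247.4 ]))]
0.0 [294.27850365 230.70137766]
0.07 [293.83793389 203.55265086]
0.08 [293.77270128 199.53289657]
0.085 [293.73986156 197.50925206]
[158 153 155]
[154 149 151]
```

The orange disc rose from row 229 to 195 in the scene view, about 85 mm. The mount is hanging, the pointers are still on the marks, and green and blue haven't moved. Handing in.

```bash
python3 -c "
from workcell import workorder
print(workorder.hand_in())"
```

```text
the job is handed in; nothing more can be done
None
```

The job is handed in, with no verdict returned: by the last readings the orange mount hangs on the tweezer tips about 8 cm above the block, the gap is on the green marks (grip 4.1 N), and the green and blue mounts have not moved.

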